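Reset the rinse-aid dose on a doser's concentric dial

ROBOT

A 7-joint arm with a two-finger parallel gripper is mounted at the origin on the work surface. World frame = base frame: x ahead of the robot, y to its left, z up, the work surface at z = 0. Lengths are in m, angles in rad, forces in N, time in s.
With the tool pointing down it reaches from about 0.425 to 0.925 m from the base axis. Payload 6.8 kg.
Tool frame: the origin (TCP) lies at the very end of the fingers, on their centre line; the grasp point (between the pads) lies 19 mm behind it (bot.grasp_offset is the distance from the TCP to the grasp point, in m); z points along the fingers, y is the direction in which the jaws open and shut (so a half turn about z gives the same grasp; the last joint's range is limited). The gripper opens to 85 mm and grips with 20 to 120 N. Pads are 22 mm wide; open, the fingers measure 114 mm over their backs; the gripper's body (76 mm by 85 mm) begins 54 mm behind the grasp point. The pads swing forward as they close: fully open they stand 13 mm farther back than shut.
Start: joints at [1.235, 0.477, 0.022, 1.555, -0.011, 1.109, -0.083], TCP at [0.152, -0.658, 0.231] pointing down, gripper open.
Joint ranges: [-2.96, 2.96], [-0.34, 2.1], [-1.41, 1.46], [0.24, 2.44], [-1.37, 4.51], [0.17, 1.92], [-2.96, 2.96]. Speed limits (rad/s): [2.39, 2.39, 3.14, 3.14, 3.14, 3.14, 3.14].

INTERFACE

Orientations are given as a unit quaternion [w, x, y, z].
In Python, from station import monitor, cams, bot, finder gives the robot as it stands.
- The arm moves only by the tool jog_arm, never from a script. Its argument "plan" is a list of rows, each an object of numbers: "x", "y", "z": the shift along the tool's x, y, z as a fraction of full scale; "wx", "wy", "wz": the turn, a rotation vector about the tool's x, y, z as a fraction of full scale. A call has 1 to 12 rows; each row is the pose to reach, as a shift and turn from the pose measured when the call began, along the tool's axes at that moment, turning the shorter way round; what a row does not reach only later rows make up. Full scale, the value 1, is 20 cm for a shift and 180 degrees for a turn. A row lasts 1/12 s, in which the tool goes at most 41.7 mm and 7.16 degrees, less where a joint would pass 70% of its speed; a pose out of reach is approached as far as the arm can. A call with a number of a shift or a turn outside -1 to 1 is refused whole. A call with a gripper value outside its range is refused whole. "hand" is the opening, from -1 (shut) to 1 (fully open), set as the call begins (left out, the last holds). The fingers move at their own pace and stop on an object; "grip_force" is the grip in N (left out, the last holds). Time passes only in rows, so rows that repeat a pose let the fingers close. It gives the time, the measured TCP pose, the force and the opening at its end, in the units of the state.
- monitor.get_obs(): the state, without advancing time (a new reading comes with each control period).
- cams.read_camera(name): name is "side" or "top" or "wrist"; returns the picture (384x512x3 uint8, red, green, blue); there is no depth.
- cams.get_calibration(name): a dict with "fx", "fy", "cx", "cy" (pixels), "extrinsics" (4x4, takes a point from world to camera coordinates). Camera axes: x right, y down, z forward; pixel columns grow to the right and rows downward; lengths in m; the calibration is good to about 2 mm. A picture is of the moment at which its call begins: read the wrist's pose just before it. get_calibration takes no time and is no camera call; for the wrist camera it gives the pose at the moment of the call.
- bot.hand_in(): hands the job in, once; it reports no verdict.
Trained networks look in the newest picture that a camera, given by its name, has taken for a name from the list of things; names that differ only in an ending like _2 or _b are one class to them, and where a whole thing is asked for, a point or a joint stands for the part that bears it (a point fixed in the world has none). Each returns a list of dicts, best first, with "confidence" (0 to 1); they miss things now and then, are a little off and sometimes report something else, mostly with a low value. They report only what shows in the picture. A call takes as long as a camera call.
- finder.find_in(camera, target): "bbox" ([left, top, width, height] in pixels, round what is visible of it).
- finder.place_of(camera, target): "location" ([column, row] in pixels: a listed point, or the origin of a listed thing).
The state is a dict: "t": time; "q": joint angles; "joint_vel": joint speeds; "joint_torque": joint torques, N m; "eef_pos": TCP position; "tool_rot": TCP orientation; "contact_force": force on the tool from outside, world axes, zero at the start; "torque": the same for the moment, N m; "gripper_width": opening from 0.0 (shut) to 1.0 (fully open).
Only numpy, scipy, OpenCV 4.12 (cv2) and the standard library are available. Lean on these libraries where they do the work, as an engineer would, in place of code of your own. Each camera call takes 0.05 s, during which the arm holds its last target. There are 200 camera calls.

TASK

Set the rinse-aid dose on the doser to the red pin: take the small blue inner knob, press it in just far enough to free its lock, turn it until its white pointer faces the red pin, and let it spring back up into its notch. The grey outer ring sets the detergent: do not drag it round or lean on it. Then press the green button to put the doser back in service, and leave the red button and everything else as it is.

Things in the scene. Friction and masses are not known exactly. Their poses are not given: they have to be found in the camera images.
- doser: White doser, 170 (x) by 230 (y) by 120 mm high, fixed; two black pump heads stick out 30 mm from its front (-x) face. Origin: centre of its underside; z up. Its flat grey top (z = 120 mm) is the control panel. In its frame the dial's axis is at x 10, y 45 mm, the green button at x -45, y -86, the red one at x -45, y -36. 12 ticks, one every 30 degrees, surround the dial.
- ring: Grey knurled outer ring of the dial (detergent dose), diameter 66 mm, 16 mm high. Origin: on the dial's upright axis, at the ring's flat top face, 137 mm above the table; z up. It turns about this axis with light friction (0.02 N m) and must stay as set: its edge may shift by 3 mm at most, and it must never bear more than 5 N.
- ring_index (a point): Outer end of the orange index line on the ring's top face, 31 mm from the dial's axis; it shows where the ring is set.
- knob (a joint): Angle (rad) of the small blue inner knob about the dial's axis: 0 when its white pointer faces the doser's front (its -x), positive counter-clockwise from above, range -2.6 to 2.6, starts near 0. At rest pins lock it in one of 12 notches, every 30 degrees from 0 (play 0.05 either way); pressed down it turns freely (0.02 N m). Let go within 4 degrees of a notch, it springs up and locks.
- knob_grip (a point): Where to grip the inner knob: on the dial's axis, 25 mm above the ring's top face (a fixed point, it does not follow the knob). The knob is a fluted blue cylinder, 28 mm in diameter, rising from the ring's black 34 mm bore; its top is 35 mm above the ring's face. Grip with fingertips 16 to 19 mm above that face: pressing takes them down by up to 13 mm.
- knob_foot (a point): Fixed point on the dial's axis at panel height. Feel of pressing the knob: 0 to 8 mm of free play at 1 to 1.5 N (worn, differs each time, cannot be seen); then a spring, 2.5 N plus 3 N per mm. At 4 mm of spring travel (13 to 14.5 N) the lock is free; at 5 mm (17 to 17.5 N) the knob's foot inside meets the outer ring and then loads it and drags it. Hold 15 to 16 N while turning, with a firm grip (40 N).
- pin_red: Red setting pin, 11 mm in diameter, 10 mm high, fixed in the panel beside the ring: it marks the wanted notch. Origin: centre of its foot on the panel, 47 mm from the dial's axis. It stands at one of four places, where the knob reads -1.571, -1.047, +1.047 or +1.571; yellow, green and white pins of the same shape stand at the others.
- start (a joint): Travel (m) of the green push button: 0 up, 0.006 fully down; it counts as pressed past 0.004. Sprung: 1.5 N to start, 5 N fully down. 22 mm in diameter.
- start_top (a point): Centre of the green button's top face, 18 mm above its 38 mm wide steel collar's foot on the panel; it goes straight down when pressed.
- stop (a joint): Travel (m) of the red push button, like the green one, 50 mm from it: must not be pressed.
- rinse_bottle: Bystander: white bottle with blue label and cap, diameter 68 mm, 190 mm high, to the right (-y) of the doser, about 200 mm from its middle. Origin: centre of its foot.
- soap_bottle: Bystander: white bottle with red cap, diameter 72 mm, 200 mm high, to the left (+y) of the doser, about 210 mm from its middle. Origin: centre of its foot.
- bowl_dark: Bystander: dark red bowl, 130 mm wide, 65 mm high. Origin: centre of its foot.
- bowl_steel: Bystander: steel bowl, 140 mm wide, 60 mm high. Origin: centre of its foot.
- cup: Bystander: white cup, 76 mm wide, 90 mm high. Origin: centre of its foot.
- brush: Bystander: washing-up brush lying flat.
- ladle: Bystander: spoon lying flat.

How it is judged:
By the outcome, as a careful person would: the job done as asked, in the order asked, and still so for the second after the job is handed in, with the robot touching nothing.
It also fails if it takes over 51 s, if anything falls off the work surface, if the arm or the gripper's body presses on something with over 40 N, if the wrist force passes 120 N, or if a joint passes its speed limit or range.

## Working session

There is one attempt and no reset: what is moved stays moved. The work goes in short steps, Python scripts to look and compute and a tool call to move; the robot and the scene stay as the last step left them, time stands still between calls to the robot, and variables do not carry over. Pictures are saved under pics/ and viewed, about 8 in all and at most 12, crops included, and the job is handed in when it is done.

Besides the shell and the picture viewer there is one more tool, called as name(argument=value, ...), one argument or row to a line, values as JSON. jog_arm: Moves the arm, as the interface text tells. Shift numbers are shares of 20 cm and turn numbers shares of 180 degrees, none past 1 either way. Its arguments: {"type":"object","properties":{"plan":{"type":"array","items":{"type":"object","properties":{"x":{"type":"number","minimum":-1,"maximum":1},"y":{"type":"number","minimum":-1,"maximum":1},"z":{"type":"number","minimum":-1,"maximum":1},"wx":{"type":"number","minimum":-1,"maximum":1},"wy":{"type":"number","minimum":-1,"maximum":1},"wz":{"type":"number","minimum":-1,"maximum":1}}}},"hand":{"type":"number"},"grip_force":{"type":"number"}},"required":["plan"]}

```bash
mkdir -p pics; cat > h.py <<'E'
import numpy as np, cv2
from station import monitor, cams, bot, finder
from scipy.spatial.transform import Rotation as R
def ray(c,uv):
    k=cams.get_calibration(c);E=np.array(k["extrinsics"]);Rm,t=E[:3,:3],E[:3,3]
    d=Rm.T@np.array([(uv[0]-k["cx"])/k["fx"],(uv[1]-k["cy"])/k["fy"],1]);return -Rm.T@t,d
def at_z(c,uv,z):
    o,d=ray(c,uv);return o+d*(z-o[2])/d[2]
def proj(c,p):
    k=cams.get_calibration(c);E=np.array(k["extrinsics"]);q=E[:3,:3]@np.array(p)+E[:3,3]
    return np.array([k["fx"]*q[0]/q[2]+k["cx"],k["fy"]*q[1]/q[2]+k["cy"]])
def pose():
    s=monitor.get_obs();w,x,y,z=s["tool_rot"];return np.array(s["eef_pos"]),R.from_quat([x,y,z,w]),s
def rel(target,rz=None):
    p,r,s=pose();return r.inv().apply(np.array(target)-p)/0.2
E
python3 - <<'E'
from h import *
np.set_printoptions(precision=4,suppress=True)
for c in ["top","side"]:
    im=cams.read_camera(c);cv2.imwrite(f"pics/{c}0.png",cv2.cvtColor(im,cv2.COLOR_RGB2BGR))
    for n,z in [("doser",0),("ring",.137),("ring_index",.137),("knob_grip",.162),("knob_foot",.12),("pin_red",.12),("start_top",.138),("stop",.138),("rinse_bottle",0),("soap_bottle",0)]:
        for d in finder.place_of(c,n)[:2] if n!="stop" else []:
            print(c,n,round(d["confidence"],2),np.round(d["location"],1),at_z(c,d["location"],z))
p,r,s=pose();print(p,r.as_matrix(),s)
E
python3 -c "
import cv2,numpy as np
a=[cv2.imread('pics/%s0.png'%c) for c in('top','side')]
cv2.imwrite('pics/both.png',np.vstack([cv2.resize(x,(400,300)) for x in a]) if 0 else np.hstack([cv2.resize(x,(400,300)) for x in a]))"
```

```text
top doser 0.79 [244.9 171.4] [0.5966 0.0429 0.    ]
top ring 0.77 [232.6 160.3] [0.6037 0.0799 0.137 ]
top ring 0.31 [238.2 168.7] [0.5761 0.0622 0.137 ]
top ring_index 0.69 [237.7 171.1] [0.5683 0.0638 0.137 ]
top knob_grip 0.73 [233.4 160.2] [0.5978 0.0763 0.162 ]
top knob_grip 0.44 [272.5 178.5] [ 0.5382 -0.0449  0.162 ]
top knob_foot 0.85 [233.5 161.4] [0.6042 0.0778 0.12  ]
top start_top 0.53 [272.4 182.9] [ 0.5288 -0.0456  0.138 ]
top rinse_bottle 0.68 [302.2 157. ] [ 0.6467 -0.1608  0.    ]
top soap_bottle 0.85 [194.5 151.4] [0.6713 0.2216 0.    ]
top soap_bottle 0.48 [388.1 174.1] [ 0.5815 -0.4612  0.    ]
side doser 0.71 [239.  216.1] [0.5803 0.032  0.    ]
side ring 0.7 [227.6 196.4] [0.6123 0.0719 0.137 ]
side ring_index 0.72 [259.7 320.8] [0.4332 0.5241 0.137 ]
side ring_index 0.69 [237.8 197.3] [0.577  0.0701 0.137 ]
side knob_grip 0.63 [232.9 193.4] [0.592  0.0791 0.162 ]
side knob_foot 0.81 [230.8 202.9] [0.599  0.0845 0.12  ]
side start_top 0.61 [252.4 172. ] [ 0.5479 -0.0659  0.138 ]
side rinse_bottle 0.59 [231.9 177.9] [ 0.6457 -0.168   0.    ]
side soap_bottle 0.93 [202.4 255.6] [0.6706 0.2332 0.    ]
side soap_bottle 0.63 [232.1 178.5] [ 0.6442 -0.1646  0.    ]
[ 0.1525 -0.6576  0.2313] [[ 0.9742  0.2258  0.    ]
 [ 0.2258 -0.9742  0.    ]
 [ 0.     -0.     -1.    ]] {'t': 1.0, 'q': array([ 1.2349,  0.477 ,  0.0224,  1.5554, -0.0115,  1.1093, -0.0831]), 'joint_vel': array([-0.0004, -0.0001, -0.0011, -0.0012, -0.0004, -0.0015,  0.0016]), 'joint_torque': array([ -0.0005, -59.6332,   1.606 , -28.155 ,   0.0124,   0.0017,
        -0.    ]), 'eef_pos': array([ 0.1525, -0.6576,  0.2313]), 'tool_rot': array([-0.    ,  0.9935,  0.1137,  0.    ]), 'contact_force': array([ 0.2489, -0.6895,  0.5501]), 'torque': array([-0.0572,  0.0354, -0.0031]), 'gripper_width': 1.0022955535450224}
```

View pics/top0.png

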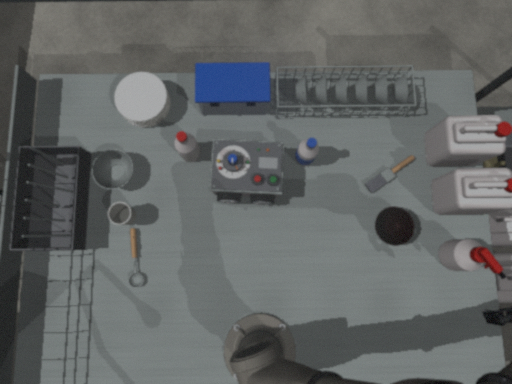

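View pics/side0.png

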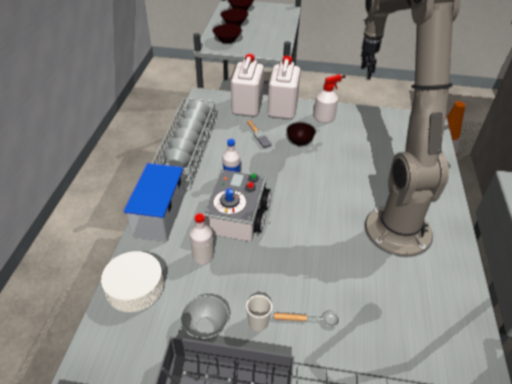

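The doser sits near (0.59, 0.04), yaw near zero. Knob is at (233,159), red button at (257,179), green at (272,180) in the top picture. Next I'll work out a wrist-camera viewpoint.

```bash
python3 - <<'E'
from h import *
np.set_printoptions(precision=4,suppress=True)
p,r,s=pose();k=cams.get_calibration("wrist");E=np.array(k["extrinsics"])
T=np.eye(4);T[:3,:3]=r.as_matrix();T[:3,3]=p
print(k["fx"],E@T, np.linalg.inv(E@T))
for t in [(.25,-.42,.36),(.5,.05,.38),(.53,.04,.38)]: print(rel(t))
E
```

```text
292.63995521729606 [[-0.0007  1.     -0.0008  0.0008]
 [-0.9518 -0.0009 -0.3067  0.0314]
 [-0.3067  0.0005  0.9518  0.1593]
 [ 0.      0.      0.      1.    ]] [[-0.0007 -0.9518 -0.3067  0.0787]
 [ 1.     -0.0009  0.0005 -0.0009]
 [-0.0008 -0.3067  0.9518 -0.1419]
 [ 0.      0.      0.      1.    ]]
[ 0.7433 -1.047  -0.6436]
[ 2.4918 -3.054  -0.7435]
[ 2.6266 -2.9714 -0.7435]
```

jog_arm(
  plan=[
    {"x": 0.9,"y": -1,"z": -0.5},
    {"x": 0.9,"y": -1,"z": -0.5},
    {"x": 0.9,"y": -1,"z": -0.5},
    {"x": 0.9,"y": -1,"z": -0.5},
    {"x": 0.9,"y": -1,"z": -0.5},
    {"x": 0.9,"y": -1,"z": -0.5},
    {"x": 0.9,"y": -1,"z": -0.5},
    {"x": 0.9,"y": -1,"z": -0.5},
  ],
)

```text
invalid input at $.plan[0]: expected keys x, y, z, wx, wy, wz
```

jog_arm(
  plan=[
    {"x": 1,"y": -1},
    {"x": 1,"y": -1},
    {"x": 1,"y": -1},
    {"x": 1,"y": -1},
    {"x": 1,"y": -1},
    {"x": 1,"y": -1},
    {"x": 1,"y": -1},
    {"x": 1,"y": -1},
  ],
)

```text
invalid input at $.plan[0]: expected keys x, y, z, wx, wy, wz
```

```bash
python3 - <<'E'
from h import *
np.set_printoptions(precision=4,suppress=True)
p,r,s=pose();print(s["t"],p,r.as_rotvec(),s["q"],rel((.61,.05,.32)),r.as_matrix()[:,0])
E
```

```text
1.0 [ 0.1525 -0.6576  0.2313] [-3.1212 -0.3571 -0.    ] [ 1.2349  0.477   0.0224  1.5554 -0.0115  1.1093 -0.0831] [ 3.0276 -2.9298 -0.4435] [0.9742 0.2258 0.    ]
```

All six keys are needed.

jog_arm(
  plan=[
    {"x": 0.9,"y": -1,"z": -0.5,"wx": 0,"wy": 0,"wz": 0},
    {"x": 0.9,"y": -1,"z": -0.5,"wx": 0,"wy": 0,"wz": 0},
    {"x": 0.9,"y": -1,"z": -0.5,"wx": 0,"wy": 0,"wz": 0},
    {"x": 0.9,"y": -1,"z": -0.5,"wx": 0,"wy": 0,"wz": 0},
    {"x": 0.9,"y": -1,"z": -0.5,"wx": 0,"wy": 0,"wz": 0},
    {"x": 0.9,"y": -1,"z": -0.5,"wx": 0,"wy": 0,"wz": 0},
    {"x": 0.9,"y": -1,"z": -0.5,"wx": 0,"wy": 0,"wz": 0},
    {"x": 0.9,"y": -1,"z": -0.5,"wx": 0,"wy": 0,"wz": 0},
  ],
)

```text
t: 1.67
eef_pos: [0.2882, -0.4169, 0.3346]
tool_rot: [0.001, 0.993, 0.119, 0.002]
contact_force: [-0.1, -1.3, 1.0]
gripper_width: 0.997
```

jog_arm(
  plan=[
    {"x": 1,"y": -1,"z": 0,"wx": 0,"wy": 0,"wz": 0.0726},
    {"x": 1,"y": -1,"z": 0,"wx": 0,"wy": 0,"wz": 0.0726},
    {"x": 1,"y": -1,"z": 0,"wx": 0,"wy": 0,"wz": 0.0726},
    {"x": 1,"y": -1,"z": 0,"wx": 0,"wy": 0,"wz": 0.0726},
    {"x": 1,"y": -1,"z": 0,"wx": 0,"wy": 0,"wz": 0.0726},
    {"x": 1,"y": -1,"z": 0,"wx": 0,"wy": 0,"wz": 0.0726},
    {"x": 1,"y": -1,"z": 0,"wx": 0,"wy": 0,"wz": 0.0726},
    {"x": 1,"y": -1,"z": 0,"wx": 0,"wy": 0,"wz": 0.0726},
  ],
)

```text
t: 2.33
eef_pos: [0.4392, -0.168, 0.3356]
tool_rot: [-0.0, 1.0, 0.01, 0.004]
contact_force: [0.5, -0.1, 0.8]
gripper_width: 0.995
```

```bash
python3 - <<'E'
from h import *
np.set_printoptions(precision=4,suppress=True)
p,r,s=pose();print(s["t"],p,r.as_rotvec(),s["q"],rel((.61,.05,.32)),r.as_matrix()[:,0])
E
```

```text
2.3333 [ 0.4392 -0.168   0.3356] [-3.1411 -0.0316 -0.0128] [ 0.5917  0.0612 -0.3717  1.8695  0.0215  1.2073 -1.3375] [ 0.875  -1.0727  0.0856] [0.9998 0.0201 0.0082]
```

jog_arm(
  plan=[
    {"x": 0.87,"y": -1,"z": 0.07,"wx": 0,"wy": 0,"wz": 0},
    {"x": 0.87,"y": -1,"z": 0.07,"wx": 0,"wy": 0,"wz": 0},
    {"x": 0.87,"y": -1,"z": 0.07,"wx": 0,"wy": 0,"wz": 0},
    {"x": 0.87,"y": -1,"z": 0.07,"wx": 0,"wy": 0,"wz": 0},
    {"x": 0.87,"y": -1,"z": 0.07,"wx": 0,"wy": 0,"wz": 0},
    {"x": 0.87,"y": -1,"z": 0.07,"wx": 0,"wy": 0,"wz": 0},
    {"x": 0.87,"y": -1,"z": 0.07,"wx": 0,"wy": 0,"wz": 0},
    {"x": 0.87,"y": -1,"z": 0.07,"wx": 0,"wy": 0,"wz": 0},
    {"x": 0.87,"y": -1,"z": 0.07,"wx": 0,"wy": 0,"wz": 0},
    {"x": 0.87,"y": -1,"z": 0.07,"wx": 0,"wy": 0,"wz": 0},
  ],
)

```text
t: 3.17
eef_pos: [0.609, 0.0341, 0.3227]
tool_rot: [0.0, 1.0, 0.01, 0.004]
contact_force: [-0.9, -0.3, 0.9]
gripper_width: 1.001
```

```bash
cat > look.py <<'E'
from h import *
import sys
np.set_printoptions(precision=4,suppress=True)
p,r,s=pose();print(s["t"],p,r.as_matrix()[:,0],s["q"],s["contact_force"],np.abs(s["joint_vel"]).max())
im=cams.read_camera("wrist");cv2.imwrite(f"pics/{sys.argv[1]}.png",cv2.cvtColor(im,cv2.COLOR_RGB2BGR))
for n,z in [("doser",0),("ring",.137),("ring_index",.137),("knob_grip",.162),("knob_foot",.12),("pin_red",.12),("start_top",.138)]:
    for d in finder.place_of("wrist",n)[:2]:
        print(n,round(d["confidence"],2),np.round(d["location"],1),at_z("wrist",d["location"],z))
E
python3 look.py w1
```

```text
3.1667 [0.609  0.0341 0.3227] [0.9998 0.0192 0.0073] [ 0.2294  0.3404 -0.5072  1.5822  0.1737  1.2566 -1.8578] [-0.8766 -0.2565  0.8657] 0.01700744441491087
doser 0.59 [250.6 171.5] [0.5873 0.0353 0.    ]
ring 0.88 [212.7 185.2] [0.5995 0.0793 0.137 ]
ring_index 0.87 [224.3 204. ] [0.5768 0.0664 0.137 ]
knob_grip 0.62 [210.  189.3] [0.6016 0.0796 0.162 ]
knob_foot 0.63 [214.2 178.1] [0.6041 0.0804 0.12  ]
pin_red 0.62 [179.8 193. ] [0.5845 0.1234 0.12  ]
pin_red 0.32 [212.8 182. ] [0.5992 0.0825 0.12  ]
start_top 0.68 [319.3 233.8] [ 0.5411 -0.0481  0.138 ]
start_top 0.61 [207.1 189.1] [0.5952 0.0872 0.138 ]
```

View pics/w1.png

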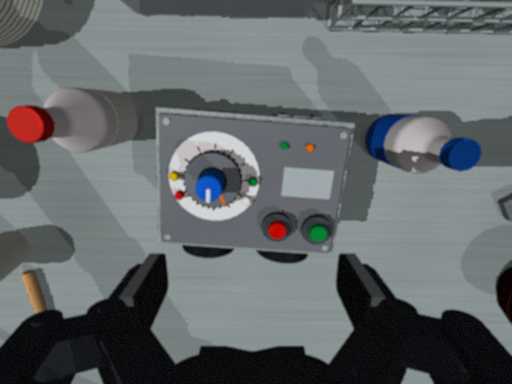

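The red pin is at (180,195), between the dial's front and the yellow pin at (174,175). That makes it the -1.047 place, so I turn clockwise 60°. Next I refine the axis and yaw from the panel and white disc.

```bash
cat > fit.py <<'E'
from h import *
import sys
from scipy.optimize import least_squares
np.set_printoptions(precision=4,suppress=True)
im=cv2.imread(f"pics/{sys.argv[1]}.png");hsv=cv2.cvtColor(im,cv2.COLOR_BGR2HSV)
H,S,V=cv2.split(hsv)
def blobs(m,lo):
    n,l,st,c=cv2.connectedComponentsWithStats(m.astype(np.uint8));return [(st[i,4],c[i],l==i) for i in range(1,n) if st[i,4]>=lo]
sat=(S>130)&(V>60)
for nm,m in [("red",sat&((H<6)|(H>174))),("green",sat&(H>45)&(H<85)),("blue",sat&(H>100)&(H<130)),("yellow",sat&(H>20)&(H<35)),("orange",sat&(H>6)&(H<=18))]:
    for a,c,_ in blobs(m,8):
        print(nm,a,c,at_z("wrist",c,.13)[:2],at_z("wrist",c,.138)[:2])
for a,c,m in sorted(blobs((V>190)&(S<40),200),key=lambda b:-b[0])[:2]:
    pts=cv2.convexHull(np.argwhere(m)[:,::-1].astype(np.int32))[:,0]
    w=np.array([at_z("wrist",q,.121)[:2] for q in pts])
    f=least_squares(lambda x:np.hypot(*(w-x[:2]).T)-x[2],[*w.mean(0),.05],loss="soft_l1",f_scale=.001)
    print("disc",a,c,f.x,np.sqrt(np.mean(f.fun**2)))
E
python3 fit.py w1
```

```text
red 1333 [ 29.168  123.6797] [0.6648 0.2842] [0.6653 0.2783]
red 52 [178.9038 194.8269] [0.5852 0.1223] [0.5876 0.1203]
red 278 [276.9029 229.7122] [0.5422 0.0031] [0.5456 0.0039]
green 40 [283.85 145.2 ] [ 0.6463 -0.0002] [0.6473 0.0007]
green 38 [252.6316 181.1053] [0.6037 0.0344] [0.6057 0.0345]
green 249 [317.7992 233.1044] [ 0.5385 -0.0482] [ 0.542  -0.0461]
blue 602 [381.789  131.4684] [ 0.6636 -0.1093] [ 0.6642 -0.1058]
blue 926 [462.1069 152.9384] [ 0.6413 -0.2051] [ 0.6424 -0.1993]
blue 616 [209.2403 184.5357] [0.5986 0.0857] [0.6007 0.0846]
yellow 55 [173.8364 175.4909] [0.6088 0.127 ] [0.6106 0.1248]
orange 52 [309.2885 147.2885] [ 0.6445 -0.0293] [ 0.6455 -0.0277]
orange 29 [222.2069 200.2414] [0.5794 0.0706] [0.5819 0.0698]
orange 338 [ 33.9024 291.0888] [0.4477 0.323 ] [0.4534 0.3162]
disc 1325 [209.7615 148.2098] [0.6055 0.0813 0.0536] 0.0002359946186025568
disc 764 [214.5    209.2094] [0.596  0.0813 0.0458] 0.0030502393057464778
```

```bash
cat > goto.py <<'E'
from h import *
import sys
np.set_printoptions(precision=4,suppress=True)
x,y,z,yaw=map(float,sys.argv[1:5])
p,r,s=pose();t=R.from_euler("z",yaw,degrees=True)*R.from_matrix(np.diag([1,-1,-1]))
print(s["t"],p,"yaw",np.degrees(np.arctan2(*r.as_matrix()[[1,0],0])),"q7",s["q"][6],"F",s["contact_force"],s["torque"],"w",s["gripper_width"])
print("shift",rel((x,y,z)),"turn",(r.inv()*t).as_rotvec()/np.pi)
print("world down 1mm =",r.inv().apply([0,0,-.001])/.2)
E
python3 goto.py .606 .081 .215 60
```

```text
3.5667 [0.6091 0.0349 0.3233] yaw 1.1069719449673192 q7 -1.8586855336837413 F [ 0.0351  0.1632 -0.0193] [-0.0342 -0.0583 -0.0201] w 1.0012745358881676
shift [-0.0156 -0.2309  0.5415] turn [ 0.0014 -0.0024 -0.3272]
world down 1mm = [-0.    -0.     0.005]
```

jog_arm(
  plan=[
    {"x": -0.016,"y": -0.231,"z": 0.1,"wx": 0,"wy": 0,"wz": -0.1},
    {"x": -0.016,"y": -0.231,"z": 0.2,"wx": 0,"wy": 0,"wz": -0.2},
    {"x": -0.016,"y": -0.231,"z": 0.54,"wx": 0.0014,"wy": -0.0024,"wz": -0.327},
    {"x": -0.016,"y": -0.231,"z": 0.54,"wx": 0.0014,"wy": -0.0024,"wz": -0.327},
    {"x": -0.016,"y": -0.231,"z": 0.54,"wx": 0.0014,"wy": -0.0024,"wz": -0.327},
    {"x": -0.016,"y": -0.231,"z": 0.54,"wx": 0.0014,"wy": -0.0024,"wz": -0.327},
    {"x": -0.016,"y": -0.231,"z": 0.54,"wx": 0.0014,"wy": -0.0024,"wz": -0.327},
    {"x": -0.016,"y": -0.231,"z": 0.54,"wx": 0.0014,"wy": -0.0024,"wz": -0.327},
    {"x": -0.016,"y": -0.231,"z": 0.54,"wx": 0.0014,"wy": -0.0024,"wz": -0.327},
    {"x": -0.016,"y": -0.231,"z": 0.54,"wx": 0.0014,"wy": -0.0024,"wz": -0.327},
    {"x": -0.016,"y": -0.231,"z": 0.54,"wx": 0.0014,"wy": -0.0024,"wz": -0.327},
    {"x": -0.016,"y": -0.231,"z": 0.54,"wx": 0.0014,"wy": -0.0024,"wz": -0.327},
  ],
)

```text
t: 4.57
eef_pos: [0.6059, 0.081, 0.2154]
tool_rot: [0.0, 0.867, 0.499, 0.0]
contact_force: [0.7, 0.9, -0.3]
gripper_width: 1.0
```

```bash
python3 look.py w2; python3 fit.py w2; python3 goto.py .606 .081 .1545 60
```

```text
4.5667 [0.6059 0.081  0.2154] [0.5027 0.8645 0.0001] [ 0.2895  0.4797 -0.7085  1.694   0.3446  1.0961 -1.0497] [ 0.7156  0.8521 -0.2593] 0.008905949377312017
doser 0.71 [259.4 206.9] [0.5909 0.036  0.    ]
ring 0.87 [249.6 212.1] [0.6027 0.0798 0.137 ]
ring_index 0.85 [230. 238.] [0.5772 0.0683 0.137 ]
knob_grip 0.88 [253.8 224.1] [0.6055 0.0783 0.162 ]
knob_foot 0.87 [251.7 202.4] [0.6055 0.0812 0.12  ]
pin_red 0.7 [203.2 172.9] [0.5836 0.1236 0.12  ]
start_top 0.69 [260.8 350.8] [ 0.5418 -0.0459  0.138 ]
red 121 [202.6777 175.2645] [0.5848 0.1233] [0.5869 0.1242]
red 486 [236.7901 310.6296] [ 0.5419 -0.0009] [0.5455 0.0045]
green 71 [275.831  251.9718] [0.6025 0.0344] [0.604  0.0385]
green 68 [334.7794 257.0588] [0.6446 0.0043] [0.6446 0.0094]
green 190 [259.2789 344.4474] [ 0.5405 -0.0456] [ 0.5442 -0.0387]
blue 3186 [497.0584  48.8804] [0.8126 0.096 ] [0.8067 0.0979]
blue 1555 [251.5685 218.2257] [0.6001 0.0721] [0.6017 0.0748]
yellow 128 [224.4219 155.5547] [0.608 0.128] [0.6094 0.1288]
orange 14 [230.5    238.7143] [0.5751 0.0649] [0.5776 0.0679]
disc 1636 [208.948  220.8955] [0.6035 0.0809 0.053 ] 0.00413215289531508
disc 1450 [300.1172 192.929 ] [0.6061 0.0802 0.0525] 0.0021799856507432477
4.9667 [0.6059 0.0811 0.2153] yaw 59.955898064936164 q7 -1.0477619283405897 F [ 0.3012  0.0587 -0.6088] [-0.0258  0.0392  0.0137] w 0.999804810250224
shift [-0.0001  0.0004  0.3042] turn [ 0.     -0.     -0.0002]
world down 1mm = [-0.    -0.     0.005]
```

View pics/w2.png

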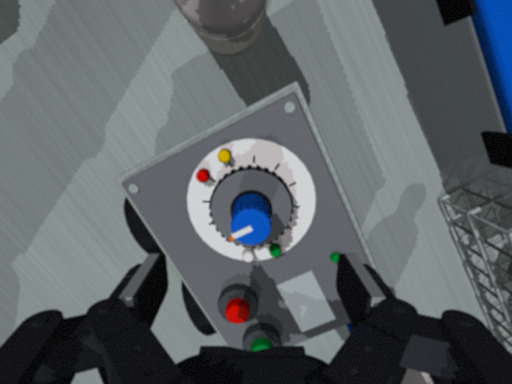

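Pins, disc and foot agree on the axis at (0.6055, 0.081) and yaw about -3.4°. Descending to the grip height, then closing.

jog_arm(
  plan=[
    {"x": 0,"y": 0.001,"z": 0.15,"wx": 0,"wy": 0,"wz": 0},
    {"x": 0,"y": 0.001,"z": 0.22,"wx": 0,"wy": 0,"wz": 0},
    {"x": 0,"y": 0.001,"z": 0.27,"wx": 0,"wy": 0,"wz": 0},
    {"x": 0,"y": 0.001,"z": 0.3,"wx": 0,"wy": 0,"wz": 0},
    {"x": 0,"y": 0.001,"z": 0.3,"wx": 0,"wy": 0,"wz": 0},
    {"x": 0,"y": 0.001,"z": 0.3,"wx": 0,"wy": 0,"wz": 0},
  ],
)

```text
t: 5.47
eef_pos: [0.6063, 0.0812, 0.1555]
tool_rot: [-0.0, 0.866, 0.5, 0.0]
contact_force: [-0.3, 0.3, 0.1]
gripper_width: 0.997
```

jog_arm(
  plan=[
    {"x": 0,"y": 0,"z": 0,"wx": 0,"wy": 0,"wz": 0},
    {"x": 0,"y": 0,"z": 0,"wx": 0,"wy": 0,"wz": 0},
    {"x": 0,"y": 0,"z": 0,"wx": 0,"wy": 0,"wz": 0},
    {"x": 0,"y": 0,"z": 0,"wx": 0,"wy": 0,"wz": 0},
    {"x": 0,"y": 0,"z": 0,"wx": 0,"wy": 0,"wz": 0},
    {"x": 0,"y": 0,"z": 0,"wx": 0,"wy": 0,"wz": 0},
    {"x": 0,"y": 0,"z": 0,"wx": 0,"wy": 0,"wz": 0},
    {"x": 0,"y": 0,"z": 0,"wx": 0,"wy": 0,"wz": 0},
  ],
  hand=-1,
  grip_force=40,
)

```text
t: 6.13
eef_pos: [0.6059, 0.0815, 0.1555]
tool_rot: [-0.0, 0.866, 0.5, -0.0]
contact_force: [-2.1, 1.8, 0.6]
gripper_width: 0.305
```

```bash
python3 goto.py .6055 .081 .1545 60
```

```text
6.1333 [0.6059 0.0815 0.1555] yaw 59.98188622568437 q7 -1.0905370559479632 F [-2.1182  1.8263  0.5956] [ 0.1809  0.3276 -0.0144] w 0.30504534340836337
shift [-0.0031 -0.0008  0.0052] turn [-0.0002 -0.0001 -0.0001]
world down 1mm = [-0.     0.     0.005]
```

jog_arm(
  plan=[
    {"x": 0,"y": 0,"z": 0.005,"wx": 0,"wy": 0,"wz": 0},
    {"x": 0,"y": 0,"z": 0.01,"wx": 0,"wy": 0,"wz": 0},
    {"x": 0,"y": 0,"z": 0.015,"wx": 0,"wy": 0,"wz": 0},
    {"x": 0,"y": 0,"z": 0.015,"wx": 0,"wy": 0,"wz": 0},
    {"x": 0,"y": 0,"z": 0.015,"wx": 0,"wy": 0,"wz": 0},
  ],
)

```text
t: 6.55
eef_pos: [0.6059, 0.0815, 0.1526]
tool_rot: [-0.0, 0.866, 0.5, -0.0]
contact_force: [-2.4, 0.7, 2.2]
gripper_width: 0.31
```

jog_arm(
  plan=[
    {"x": 0,"y": 0,"z": 0.005,"wx": 0,"wy": 0,"wz": 0},
    {"x": 0,"y": 0,"z": 0.01,"wx": 0,"wy": 0,"wz": 0},
    {"x": 0,"y": 0,"z": 0.01,"wx": 0,"wy": 0,"wz": 0},
    {"x": 0,"y": 0,"z": 0.01,"wx": 0,"wy": 0,"wz": 0},
  ],
)

```text
t: 6.88
eef_pos: [0.606, 0.0815, 0.1509]
tool_rot: [-0.0, 0.866, 0.5, -0.0]
contact_force: [-3.8, -0.2, 5.7]
gripper_width: 0.306
```

jog_arm(
  plan=[
    {"x": 0,"y": 0,"z": 0.005,"wx": 0,"wy": 0,"wz": 0},
    {"x": 0,"y": 0,"z": 0.01,"wx": 0,"wy": 0,"wz": 0},
    {"x": 0,"y": 0,"z": 0.01,"wx": 0,"wy": 0,"wz": 0},
    {"x": 0,"y": 0,"z": 0.01,"wx": 0,"wy": 0,"wz": 0},
  ],
)

```text
t: 7.22
eef_pos: [0.606, 0.0816, 0.1497]
tool_rot: [0.0, 0.866, 0.5, -0.0]
contact_force: [-5.0, -0.8, 9.2]
gripper_width: 0.308
```

jog_arm(
  plan=[
    {"x": -0.001,"y": -0.002,"z": 0.005,"wx": 0,"wy": 0,"wz": 0},
    {"x": -0.001,"y": -0.002,"z": 0.01,"wx": 0,"wy": 0,"wz": 0},
    {"x": -0.001,"y": -0.002,"z": 0.01,"wx": 0,"wy": 0,"wz": 0},
    {"x": -0.001,"y": -0.002,"z": 0.01,"wx": 0,"wy": 0,"wz": 0},
  ],
)

```text
t: 7.55
eef_pos: [0.606, 0.0816, 0.1489]
tool_rot: [0.001, 0.866, 0.5, 0.0]
contact_force: [-4.7, -0.6, 10.5]
gripper_width: 0.312
```

jog_arm(
  plan=[
    {"x": 0,"y": 0,"z": 0.008,"wx": 0,"wy": 0,"wz": 0},
    {"x": 0,"y": 0,"z": 0.012,"wx": 0,"wy": 0,"wz": 0},
    {"x": 0,"y": 0,"z": 0.014,"wx": 0,"wy": 0,"wz": 0},
    {"x": 0,"y": 0,"z": 0.014,"wx": 0,"wy": 0,"wz": 0},
    {"x": 0,"y": 0,"z": 0.014,"wx": 0,"wy": 0,"wz": 0},
  ],
)

```text
t: 7.97
eef_pos: [0.6061, 0.0816, 0.1476]
tool_rot: [0.001, 0.866, 0.5, 0.0]
contact_force: [-6.6, -1.2, 14.2]
gripper_width: 0.307
```

jog_arm(
  plan=[
    {"x": 0,"y": 0,"z": 0.008,"wx": 0,"wy": 0,"wz": 0},
    {"x": 0,"y": 0,"z": 0.0102,"wx": 0,"wy": 0,"wz": 0},
    {"x": 0,"y": 0,"z": 0.0102,"wx": 0,"wy": 0,"wz": 0},
    {"x": 0,"y": 0,"z": 0.0102,"wx": 0,"wy": 0,"wz": 0},
    {"x": 0,"y": 0,"z": 0.0102,"wx": 0,"wy": 0,"wz": 0.015},
    {"x": 0,"y": 0,"z": 0.0102,"wx": 0,"wy": 0,"wz": 0.03},
    {"x": 0,"y": 0,"z": 0.0102,"wx": 0,"wy": 0,"wz": 0.045},
    {"x": 0,"y": 0,"z": 0.0102,"wx": 0,"wy": 0,"wz": 0.06},
    {"x": 0,"y": 0,"z": 0.0102,"wx": 0,"wy": 0,"wz": 0.06},
  ],
)

```text
t: 8.72
eef_pos: [0.6064, 0.0814, 0.1474]
tool_rot: [0.002, 0.91, 0.415, 0.001]
contact_force: [-6.6, -1.6, 15.2]
gripper_width: 0.308
```

```bash
python3 goto.py .606 .0815 .1472 0
```

```text
8.7167 [0.6064 0.0814 0.1474] yaw 48.9899296793974 q7 -1.2696294306308236 F [-6.5858 -1.6329 15.2257] [-0.4105  1.4023  0.0091] w 0.3081703737718247
shift [-0.0009 -0.0019  0.001 ] turn [ 0.0011 -0.0005  0.2722]
world down 1mm = [ 0.    -0.     0.005]
```

jog_arm(
  plan=[
    {"x": 0,"y": 0,"z": 0.0088,"wx": 0,"wy": 0,"wz": 0.02},
    {"x": 0,"y": 0,"z": 0.0088,"wx": 0,"wy": 0,"wz": 0.04},
    {"x": 0,"y": 0,"z": 0.0088,"wx": 0,"wy": 0,"wz": 0.06},
    {"x": 0,"y": 0,"z": 0.0088,"wx": 0,"wy": 0,"wz": 0.08},
    {"x": 0,"y": 0,"z": 0.0088,"wx": 0,"wy": 0,"wz": 0.1},
    {"x": 0,"y": 0,"z": 0.0088,"wx": 0,"wy": 0,"wz": 0.12},
    {"x": 0,"y": 0,"z": 0.0088,"wx": 0,"wy": 0,"wz": 0.14},
    {"x": 0,"y": 0,"z": 0.0088,"wx": 0,"wy": 0,"wz": 0.14},
  ],
)

```text
t: 9.38
eef_pos: [0.6069, 0.0806, 0.1474]
tool_rot: [0.003, 0.979, 0.204, 0.002]
contact_force: [-6.0, -2.3, 14.9]
gripper_width: 0.309
```

```bash
python3 goto.py .606 .0815 .1472 0
```

```text
9.3833 [0.6069 0.0806 0.1474] yaw 23.56799005415542 q7 -1.6624547478237142 F [-5.9605 -2.3323 14.9259] [-0.6467  1.2112 -0.032 ] w 0.30910047216094816
shift [-0.0025 -0.0058  0.0012] turn [ 0.0016 -0.001   0.1309]
world down 1mm = [-0.    -0.     0.005]
```

jog_arm(
  plan=[
    {"x": -0.001,"y": -0.002,"z": 0.009,"wx": 0,"wy": 0,"wz": 0.02},
    {"x": -0.001,"y": -0.003,"z": 0.009,"wx": 0,"wy": 0,"wz": 0.04},
    {"x": -0.001,"y": -0.003,"z": 0.009,"wx": 0,"wy": 0,"wz": 0.06},
    {"x": -0.001,"y": -0.003,"z": 0.009,"wx": 0,"wy": 0,"wz": 0.08},
    {"x": -0.001,"y": -0.003,"z": 0.009,"wx": 0,"wy": 0,"wz": 0.1},
    {"x": -0.001,"y": -0.003,"z": 0.009,"wx": 0,"wy": 0,"wz": 0.12},
    {"x": -0.001,"y": -0.003,"z": 0.009,"wx": 0,"wy": 0,"wz": 0.131},
    {"x": -0.001,"y": -0.003,"z": 0.009,"wx": 0,"wy": 0,"wz": 0.131},
    {"x": -0.001,"y": -0.003,"z": 0.009,"wx": 0,"wy": 0,"wz": 0.131},
  ],
)

```text
t: 10.13
eef_pos: [0.607, 0.0797, 0.1474]
tool_rot: [0.003, 1.0, -0.001, 0.003]
contact_force: [-6.4, -4.8, 14.6]
gripper_width: 0.313
```

```bash
python3 goto.py .606 .0815 .1472 0; python3 - <<'E'
from h import *
im=cams.read_camera("wrist");c=cv2.cvtColor(im,cv2.COLOR_RGB2BGR);cv2.imwrite("pics/w3.png",c)
cv2.imwrite("pics/w3c.png",cv2.resize(c[130:330,150:370],None,fx=3,fy=3,interpolation=cv2.INTER_CUBIC)[:600])
E
```

```text
10.1333 [0.607  0.0797 0.1474] yaw -0.0790918502780003 q7 -2.0293562319648055 F [-6.3811 -4.8304 14.5535] [-0.8761  1.3291 -0.0206] w 0.31293913124466843
shift [-0.0051 -0.0088  0.0009] turn [ 0.0021 -0.0017 -0.0004]
world down 1mm = [-0.    -0.     0.005]
```

View pics/w3c.png

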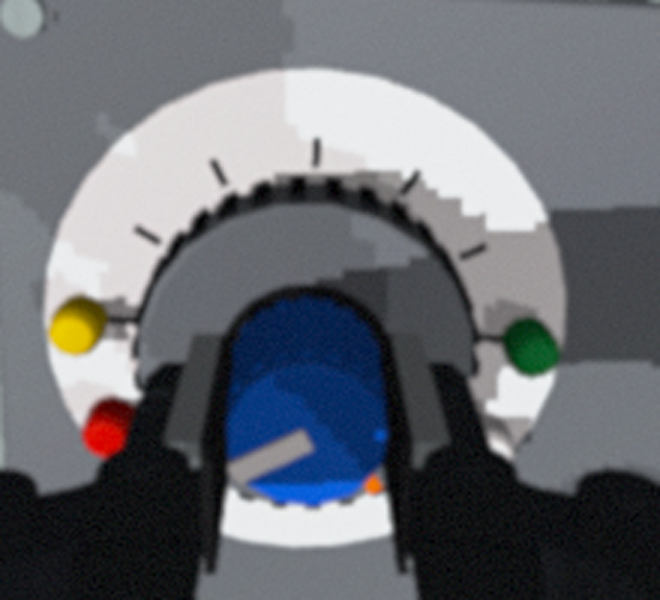

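```bash
python3 - <<'E'
from h import *
np.set_printoptions(precision=4,suppress=True)
im=cv2.imread("pics/w3.png")[255:305,215:290];g=cv2.cvtColor(im,cv2.COLOR_BGR2HSV)
m=((g[...,1]<70)&(g[...,2]>90)).astype(np.uint8)
n,l,st,c=cv2.connectedComponentsWithStats(m)
for i in range(1,n):
    if st[i,4]<30: continue
    q=np.argwhere(l==i)[:,::-1]+[215,255]
    w=np.array([at_z("wrist",a,.164)[:2] for a in q]);u,s,v=np.linalg.svd(w-w.mean(0))
    d=v[0]*(1 if v[0][1]>0 else -1);print(st[i],w.mean(0),s/np.sqrt(len(w)),np.degrees(np.arctan2(d[1],d[0])))
a,b=[at_z("wrist",x,.164) for x in ((254,276.7),(226.7,286.7))];print(a,b,np.degrees(np.arctan2(*(b-a)[[1,0]])))
E
python3 fit.py w3 | grep -E "red|green|yellow|disc|orange"
```

```text
[  8  19  58  31 763] [0.595 0.083] [0.0084 0.0048] 74.81406318060911
[0.6051 0.0796 0.164 ] [0.5995 0.0932 0.164 ] 112.42507497683906
red 238 [185.5252 272.605 ] [0.5867 0.1216] [0.5916 0.1196]
red 146 [376.0274 340.7397] [ 0.5332 -0.0037] [0.5408 0.0006]
green 202 [390.2525 177.0149] [0.647  0.0027] [0.6489 0.0066]
green 149 [328.1275 247.2349] [0.6036 0.0343] [0.6077 0.0366]
green 761 [449.2668 335.2457] [ 0.5373 -0.0528] [ 0.5447 -0.046 ]
yellow 256 [175.5195 238.3242] [0.61   0.1259] [0.6137 0.1237]
orange 237 [440.0591 179.5992] [ 0.6454 -0.0257] [ 0.6474 -0.0203]
orange 21 [274.1905 291.4286] [0.5727 0.0663] [0.5783 0.067 ]
disc 5608 [239.3518 185.125 ] [0.6053 0.0807 0.0542] 0.0006373215122406936
disc 727 [251.5227 303.5791] [0.5621 0.0803 0.0182] 0.002202623819961179
```

```bash
cat > ptr.py <<'E'
from h import *
def ptr(name,poly,z,off=(150,130),sc=3):
    im=cv2.imread(f"pics/{name}.png");g=cv2.cvtColor(im,cv2.COLOR_BGR2HSV)
    k=np.zeros(im.shape[:2],np.uint8);cv2.fillPoly(k,[(np.array(poly)/sc+off).round().astype(np.int32)],1)
    q=np.argwhere((k>0)&(g[...,1]<110)&(g[...,2]>90))[:,::-1]
    w=np.array([at_z("wrist",a,z)[:2] for a in q]);u,s,v=np.linalg.svd(w-w.mean(0))
    d=v[0]*(1 if v[0][1]>0 else -1);print(len(q),w.mean(0),s/np.sqrt(len(w)),np.degrees(np.arctan2(d[1],d[0])))
E
python3 -c "
from ptr import *
for z in (.16,.164,.168): ptr('w3',[(232,445),(305,415),(330,445),(245,490)],z)
ptr('w3',[(242,445),(305,415),(330,445),(255,485)],.164)
print(finder.place_of('wrist','knob_grip')[:1])
"; python3 - <<'E'
import cv2,numpy as np
# initial pointer angle, image w2 crop for later
im=cv2.imread('pics/w2.png');cv2.imwrite('pics/w2c.png',cv2.resize(im[180:260,200:300],None,fx=6,fy=6,interpolation=cv2.INTER_CUBIC))
E
```

```text
232 [0.59974966 0.08622761] [0.00395258 0.00149278] 120.30155882827786
232 [0.60237339 0.08608109] [0.00383069 0.00144675] 120.30155882827786
232 [0.60499712 0.08593456] [0.0037088  0.00140072] 120.30155882827786
198 [0.60286409 0.08523097] [0.00324424 0.00141178] 119.4867873022666
[{'location': [255.6, 274.8], 'confidence': 0.69}]
```

View pics/w2c.png

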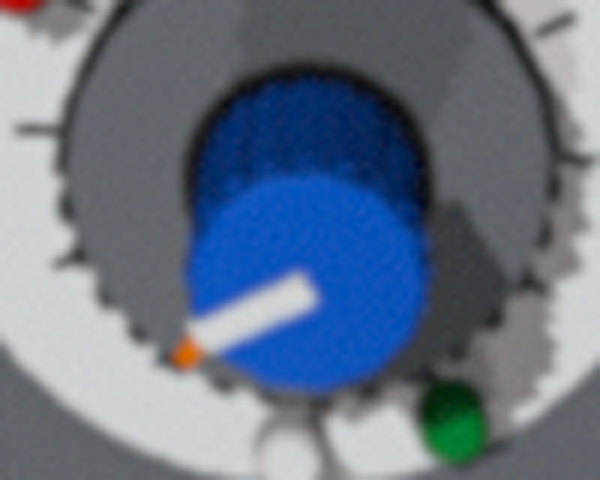

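```bash
cat > edge.py <<'E'
from h import *
def edge(name,c0,c1,r0,r1,z,yaw,pos):
    im=cv2.imread(f"pics/{name}.png").astype(float); s=im[...,2]-0.0*im[...,0]  # red channel: white vs blue
    mid=[];P=[]
    for c in range(c0,c1+1):
        col=s[r0(c):r1(c),c]; w=np.clip(col-60,0,None); P.append((c,r0(c)+(w*np.arange(len(w))).sum()/w.sum()))
    P=np.array(P);f=np.polyfit(P[:,0],P[:,1],1);res=np.std(P[:,1]-np.polyval(f,P[:,0]))
    k=cams.get_calibration("wrist")
    CT=np.array([[-.0787*0,0,0]]) # camera->tool from start calibration
    M=np.array([[-.0007,-.9518,-.3067,.0787],[1,-.0009,.0005,-.0009],[-.0008,-.3067,.9518,-.1419]])
    Rt=(R.from_euler("z",yaw,degrees=True)*R.from_matrix(np.diag([1,-1,-1]))).as_matrix()
    o=np.array(pos)+Rt@M[:,3];w=[]
    for c in (c1,c0):
        d=Rt@M[:,:3]@np.array([(c-k["cx"])/k["fx"],(np.polyval(f,c)-k["cy"])/k["fy"],1]);w.append(o+d*(z-o[2])/d[2])
    d=w[1]-w[0];print(name,"slope",f[0],"res",res,w[0][:2],w[1][:2],np.degrees(np.arctan2(d[1],d[0])))
E
python3 - <<'E'
from edge import *
edge("w2",237,248,lambda c:int(232-0.43*(c-242))-5,lambda c:int(232-0.43*(c-242))+6,.172,59.96,(.6059,.081,.2154))
edge("w3",232,248,lambda c:int(281.5-0.37*(c-241))-7,lambda c:int(281.5-0.37*(c-241))+8,.164,0,(.607,.0797,.1474))
E
```

```text
w2 slope -0.47229654480289807 res 0.033626633145115506 [0.60166785 0.08045772] [0.59311227 0.08090328] 177.01880283882124
w3 slope -0.4650029023117353 res 0.089106913256033 [0.60441332 0.08240697] [0.60016642 0.09038119] 118.03883326839083
```

Fitted pointer angle: 177.0° before and 118.0° now. The red pin is at about 116.6°, so it is within 1.5° and I'll nudge it 1° more. Ease up with the grip held, then check the force.

jog_arm(
  plan=[
    {"x": 0,"y": 0,"z": 0.009,"wx": 0,"wy": 0,"wz": 0.006},
    {"x": 0,"y": 0,"z": 0.005,"wx": 0,"wy": 0,"wz": 0.006},
    {"x": 0,"y": 0,"z": -0.002,"wx": 0,"wy": 0,"wz": 0.006},
    {"x": 0,"y": 0,"z": -0.01,"wx": 0,"wy": 0,"wz": 0.006},
    {"x": 0,"y": 0,"z": -0.018,"wx": 0,"wy": 0,"wz": 0.006},
    {"x": 0,"y": 0,"z": -0.026,"wx": 0,"wy": 0,"wz": 0.006},
    {"x": 0,"y": 0,"z": -0.034,"wx": 0,"wy": 0,"wz": 0.006},
    {"x": 0,"y": 0,"z": -0.039,"wx": 0,"wy": 0,"wz": 0.006},
    {"x": 0,"y": 0,"z": -0.039,"wx": 0,"wy": 0,"wz": 0.006},
    {"x": 0,"y": 0,"z": -0.039,"wx": 0,"wy": 0,"wz": 0.006},
  ],
)

```text
t: 11.07
eef_pos: [0.6068, 0.0796, 0.1549]
tool_rot: [0.003, 1.0, -0.01, 0.002]
contact_force: [-2.2, 0.1, 0.7]
gripper_width: 0.31
```

```bash
python3 goto.py .606 .081 .155 -1
```

```text
11.0667 [0.6068 0.0796 0.1549] yaw -1.1594213871764556 q7 -2.041440264592269 F [-2.2433  0.0537  0.7331] [-0.1725  0.4333 -0.0195] w 0.30998273570893714
shift [-0.0043 -0.0072 -0.0006] turn [ 0.0021 -0.0016 -0.0009]
world down 1mm = [-0.    -0.     0.005]
```

jog_arm(
  plan=[
    {"x": 0,"y": 0,"z": 0,"wx": 0,"wy": 0,"wz": 0},
    {"x": 0,"y": 0,"z": 0,"wx": 0,"wy": 0,"wz": 0},
    {"x": 0,"y": 0,"z": 0,"wx": 0,"wy": 0,"wz": 0},
    {"x": 0,"y": 0,"z": 0,"wx": 0,"wy": 0,"wz": 0},
    {"x": 0,"y": 0,"z": -0.05,"wx": 0,"wy": 0,"wz": 0},
    {"x": 0,"y": 0,"z": -0.2,"wx": 0,"wy": 0,"wz": 0},
    {"x": 0,"y": 0,"z": -0.4,"wx": 0,"wy": 0,"wz": 0},
    {"x": 0,"y": 0,"z": -0.4,"wx": 0.002,"wy": -0.0016,"wz": 0},
    {"x": 0,"y": 0,"z": -0.4,"wx": 0.002,"wy": -0.0016,"wz": 0},
    {"x": 0,"y": 0,"z": -0.4,"wx": 0.002,"wy": -0.0016,"wz": 0},
  ],
  hand=1,
)

```text
t: 11.9
eef_pos: [0.6066, 0.0799, 0.2356]
tool_rot: [0.0, 1.0, -0.01, 0.001]
contact_force: [0.7, -0.0, -1.0]
gripper_width: 1.004
```

```bash
python3 look.py w4 | grep -vE "doser|pin"; python3 fit.py w4 | grep -E "red|green|yellow|disc|orange"; python3 -c "
import cv2;im=cv2.imread('pics/w4.png');cv2.imwrite('pics/w4c.png',cv2.resize(im[120:320,150:370],None,fx=3,fy=3,interpolation=cv2.INTER_CUBIC))"
```

```text
11.9 [0.6066 0.0799 0.2356] [ 0.9998 -0.0206  0.0011] [ 0.1127  0.4078 -0.456   1.6844  0.1987  1.0944 -1.9936] [ 0.6956 -0.0324 -0.9929] 0.02852056238143737
ring 0.62 [250.2 205. ] [0.6019 0.082  0.137 ]
ring_index 0.66 [267.9 233. ] [0.5753 0.0669 0.137 ]
knob_grip 0.97 [252.7 214.3] [0.603  0.0801 0.162 ]
knob_grip 0.23 [206.2 217. ] [0.6015 0.1165 0.162 ]
knob_foot 0.66 [252.5 194.9] [0.606  0.0801 0.12  ]
start_top 0.64 [394.  264.7] [ 0.5416 -0.0491  0.138 ]
red 1230 [ 12.6423 140.2545] [0.6609 0.2781] [0.6616 0.2716]
red 96 [207.1458 221.    ] [0.5854 0.1217] [0.5886 0.1203]
red 297 [332.4815 260.5758] [0.5425 0.0056] [0.5471 0.008 ]
green 82 [345.1585 151.2927] [0.6459 0.0016] [0.6472 0.0041]
green 65 [304.1846 200.9538] [0.6027 0.0345] [0.6053 0.0359]
green 449 [389.9154 263.9376] [ 0.5377 -0.0494] [ 0.5425 -0.0452]
yellow 98 [200.1735 196.6122] [0.6086 0.1263] [0.6111 0.1248]
orange 100 [379.24 152.59] [ 0.6442 -0.0272] [ 0.6455 -0.0237]
orange 19 [267.2105 230.1579] [0.5752 0.0673] [0.5788 0.0677]
orange 99 [ 24.4646 313.6869] [0.4885 0.3131] [0.4949 0.3055]
disc 2593 [246.0698 159.4744] [0.6052 0.0807 0.0535] 0.00042159985189781806
disc 1270 [252.9913 237.1181] [0.6004 0.0811 0.0505] 0.002987825769560945
```

View pics/w4c.png

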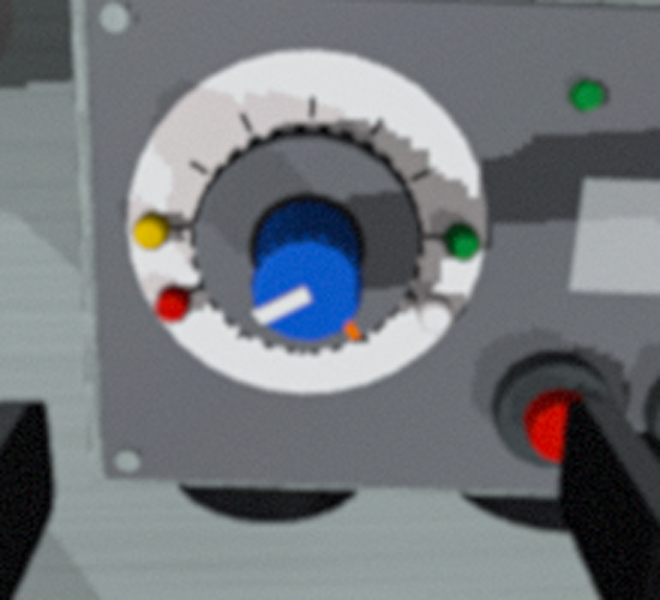

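```bash
python3 - <<'E'
from edge import *
edge("w4",238,250,lambda c:int(221.7-0.5*(c-244.3))-5,lambda c:int(221.7-0.5*(c-244.3))+6,.172,-1.17,(.6066,.0799,.2356))
E
python3 goto.py .5425 -.0465 .165 0; python3 goto.py .5425 -.0465 .236 0|grep shift
```

```text
w4 slope -0.5088321104684743 res 0.06123064452189364 [0.60385624 0.08207272] [0.59907823 0.09129247] 117.39484822957589
12.3 [0.6062 0.0801 0.2343] yaw -1.154213072206789 q7 -1.9936327155845255 F [-0.5873 -0.0102  0.0667] [ 0.0602  0.0202 -0.0042] w 1.000108743643902
shift [-0.3054  0.6391  0.3473] turn [ 0.0001  0.0003 -0.0064]
world down 1mm = [ 0.    -0.     0.005]
shift [-0.3058  0.6392 -0.0077] turn [ 0.0001  0.0003 -0.0064]
```

The pointer now faces the red pin (117.4° against 116.6°), and the ring index hasn't visibly moved. Next the green button: shut the gripper and move above it.

jog_arm(
  plan=[
    {"x": -0.305,"y": 0.639,"z": -0.01,"wx": 0,"wy": 0,"wz": -0.006},
    {"x": -0.305,"y": 0.639,"z": -0.01,"wx": 0,"wy": 0,"wz": -0.006},
    {"x": -0.305,"y": 0.639,"z": -0.01,"wx": 0,"wy": 0,"wz": -0.006},
    {"x": -0.305,"y": 0.639,"z": -0.01,"wx": 0,"wy": 0,"wz": -0.006},
    {"x": -0.305,"y": 0.639,"z": -0.01,"wx": 0,"wy": 0,"wz": -0.006},
    {"x": -0.305,"y": 0.639,"z": -0.01,"wx": 0,"wy": 0,"wz": -0.006},
    {"x": -0.305,"y": 0.639,"z": 0.1,"wx": 0,"wy": 0,"wz": -0.006},
    {"x": -0.305,"y": 0.639,"z": 0.2,"wx": 0,"wy": 0,"wz": -0.006},
    {"x": -0.305,"y": 0.639,"z": 0.347,"wx": 0,"wy": 0,"wz": -0.006},
    {"x": -0.305,"y": 0.639,"z": 0.347,"wx": 0,"wy": 0,"wz": -0.006},
    {"x": -0.305,"y": 0.639,"z": 0.347,"wx": 0,"wy": 0,"wz": -0.006},
    {"x": -0.305,"y": 0.639,"z": 0.347,"wx": 0,"wy": 0,"wz": -0.006},
  ],
  hand=-1,
)

```text
t: 13.3
eef_pos: [0.5437, -0.0452, 0.1662]
tool_rot: [-0.0, 1.0, 0.0, 0.0]
contact_force: [0.6, 0.3, -1.1]
gripper_width: -0.001
```

```bash
python3 goto.py .5425 -.0465 .1325 0; python3 -c "
from h import *
im=cams.read_camera('wrist');cv2.imwrite('pics/w5.png',cv2.cvtColor(im,cv2.COLOR_RGB2BGR))"
```

```text
13.3 [ 0.5437 -0.0452  0.1662] yaw 0.021339528023029648 q7 -1.7760509285979291 F [ 0.6136  0.2948 -1.1398] [ 0.0155 -0.0596  0.0171] w -0.0007083628326781906
shift [-0.0059  0.0067  0.1686] turn [-0.0001 -0.0001  0.0001]
world down 1mm = [-0.     0.     0.005]
```

View pics/w5.png

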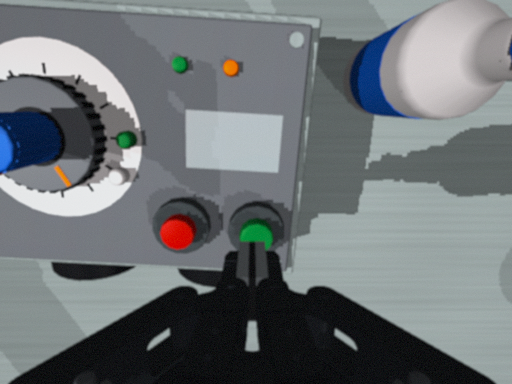

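The shut fingertips line up with the green button at (256,235), clear of the red one at (178,232). Pressing.

jog_arm(
  plan=[
    {"x": -0.006,"y": 0.007,"z": 0.08,"wx": 0,"wy": 0,"wz": 0},
    {"x": -0.006,"y": 0.007,"z": 0.12,"wx": 0,"wy": 0,"wz": 0},
    {"x": -0.006,"y": 0.007,"z": 0.14,"wx": 0,"wy": 0,"wz": 0},
    {"x": -0.006,"y": 0.007,"z": 0.15,"wx": 0,"wy": 0,"wz": 0},
    {"x": -0.006,"y": 0.007,"z": 0.16,"wx": 0,"wy": 0,"wz": 0},
    {"x": -0.006,"y": 0.007,"z": 0.168,"wx": 0,"wy": 0,"wz": 0},
    {"x": -0.006,"y": 0.007,"z": 0.17,"wx": 0,"wy": 0,"wz": 0},
    {"x": -0.006,"y": 0.007,"z": 0.17,"wx": 0,"wy": 0,"wz": 0},
    {"x": -0.006,"y": 0.007,"z": 0.17,"wx": 0,"wy": 0,"wz": 0},
  ],
)

```text
t: 14.1
eef_pos: [0.5435, -0.0467, 0.1358]
tool_rot: [0.001, 1.0, -0.0, 0.002]
contact_force: [-8.8, -0.4, 23.4]
gripper_width: 0.002
```

23 N at z 0.1358 is more than the button spring should give, so something stiff is in contact. Easing off to look.

```bash
python3 -c "
from h import *
im=cams.read_camera('wrist');c=cv2.cvtColor(im,cv2.COLOR_RGB2BGR);cv2.imwrite('pics/w6.png',c)
k=cams.read_camera('side');k=cv2.cvtColor(k,cv2.COLOR_RGB2BGR);cv2.imwrite('pics/s6.png',k)
cv2.imwrite('pics/w6c.png',np.hstack([cv2.resize(c[180:290,160:320],(480,330)),cv2.resize(k[130:240,200:300],(300,330))]))
p,r,s=pose();print(s['contact_force'],s['torque'],s['eef_pos'])"
```

```text
[-7.52026716 -0.5024062  23.88296663] [0.04797222 1.87814554 0.00471481] [ 0.5435021  -0.04672876  0.1357611 ]
```

View pics/w6c.png

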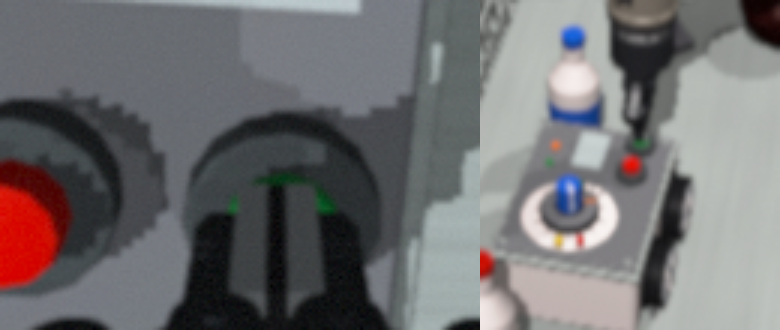

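```bash
python3 - <<'E'
from h import *
k=cams.get_calibration("wrist")
M=np.array([[-.0007,-.9518,-.3067,.0787],[1,-.0009,.0005,-.0009],[-.0008,-.3067,.9518,-.1419]])
Rt=np.diag([1,-1,-1.])
for n,pos,cc in [("w5",(.5437,-.0452,.1662),range(250,263)),("w6",(.5435,-.0467,.1358),range(248,260))]:
    im=cv2.imread(f"pics/{n}.png").astype(float);g=im[...,1]-np.maximum(im[...,0],im[...,2])
    rows=[np.argmax(g[200:270,c]>25)+200 for c in cc];print(n,rows)
    for row in (np.min(rows),np.median(rows)):
        o=np.array(pos)+Rt@M[:,3];d=Rt@M[:,:3]@np.array([(256-k["cx"])/k["fx"],(row-k["cy"])/k["fy"],1])
        for z in (.138,.1355,.134,.132): print("  row",row,"z",z,"edge x",(o+d*(z-o[2])/d[2])[0].round(4))
E
```

```text
w5 [np.int64(220), np.int64(220), np.int64(219), np.int64(219), np.int64(219), np.int64(219), np.int64(219), np.int64(219), np.int64(220), np.int64(220), np.int64(220), np.int64(220), np.int64(221)]
  row 219 z 0.138 edge x 0.5546
  row 219 z 0.1355 edge x 0.5536
  row 219 z 0.134 edge x 0.553
  row 219 z 0.132 edge x 0.5522
  row 220.0 z 0.138 edge x 0.5539
  row 220.0 z 0.1355 edge x 0.5529
  row 220.0 z 0.134 edge x 0.5523
  row 220.0 z 0.132 edge x 0.5515
w6 [np.int64(200), np.int64(240), np.int64(239), np.int64(239), np.int64(239), np.int64(239), np.int64(238), np.int64(239), np.int64(239), np.int64(239), np.int64(239), np.int64(200)]
  row 200 z 0.138 edge x 0.5767
  row 200 z 0.1355 edge x 0.5759
  row 200 z 0.134 edge x 0.5754
  row 200 z 0.132 edge x 0.5748
  row 239.0 z 0.138 edge x 0.5552
  row 239.0 z 0.1355 edge x 0.554
  row 239.0 z 0.134 edge x 0.5533
  row 239.0 z 0.132 edge x 0.5523
```

jog_arm(
  plan=[
    {"x": 0,"y": 0,"z": -0.005,"wx": 0,"wy": 0,"wz": 0},
    {"x": 0,"y": 0,"z": -0.005,"wx": 0,"wy": 0,"wz": 0},
    {"x": 0,"y": 0,"z": -0.005,"wx": 0,"wy": 0,"wz": 0},
    {"x": 0,"y": 0,"z": -0.005,"wx": 0,"wy": 0,"wz": 0},
  ],
)

```text
t: 14.53
eef_pos: [0.5438, -0.0467, 0.1373]
tool_rot: [0.001, 1.0, -0.0, 0.002]
contact_force: [-0.3, -1.0, 4.1]
gripper_width: 0.001
```

jog_arm(
  plan=[
    {"x": 0,"y": 0,"z": -0.008,"wx": 0,"wy": 0,"wz": 0},
    {"x": 0,"y": 0,"z": -0.008,"wx": 0,"wy": 0,"wz": 0},
    {"x": 0,"y": 0,"z": -0.008,"wx": 0,"wy": 0,"wz": 0},
    {"x": 0,"y": 0,"z": -0.008,"wx": 0,"wy": 0,"wz": 0},
  ],
)

```text
t: 14.87
eef_pos: [0.5438, -0.0467, 0.1388]
tool_rot: [0.001, 1.0, -0.0, 0.002]
contact_force: [-1.2, 0.1, 2.5]
gripper_width: -0.002
```

jog_arm(
  plan=[
    {"x": 0,"y": 0,"z": -0.008,"wx": 0,"wy": 0,"wz": 0},
    {"x": 0,"y": 0,"z": -0.008,"wx": 0,"wy": 0,"wz": 0},
    {"x": 0,"y": 0,"z": -0.008,"wx": 0,"wy": 0,"wz": 0},
    {"x": 0,"y": 0,"z": -0.008,"wx": 0,"wy": 0,"wz": 0},
  ],
)

```text
t: 15.2
eef_pos: [0.5438, -0.0467, 0.1403]
tool_rot: [0.001, 1.0, -0.0, 0.002]
contact_force: [-0.5, -0.6, 2.1]
gripper_width: 0.0
```

jog_arm(
  plan=[
    {"x": 0,"y": 0,"z": -0.005,"wx": 0,"wy": 0,"wz": 0},
    {"x": 0,"y": 0,"z": -0.005,"wx": 0,"wy": 0,"wz": 0},
    {"x": 0,"y": 0,"z": -0.005,"wx": 0,"wy": 0,"wz": 0},
  ],
)

```text
t: 15.45
eef_pos: [0.5439, -0.0467, 0.1413]
tool_rot: [0.001, 1.0, -0.0, 0.002]
contact_force: [-0.8, 0.6, 1.5]
gripper_width: -0.001
```

jog_arm(
  plan=[
    {"x": 0,"y": 0,"z": -0.01,"wx": 0,"wy": 0,"wz": 0},
    {"x": 0,"y": 0,"z": -0.01,"wx": 0,"wy": 0,"wz": 0},
    {"x": 0,"y": 0,"z": -0.01,"wx": 0,"wy": 0,"wz": 0},
  ],
)

```text
t: 15.7
eef_pos: [0.5437, -0.0467, 0.1433]
tool_rot: [0.001, 1.0, -0.0, 0.002]
contact_force: [-0.1, 0.0, -0.1]
gripper_width: 0.002
```

jog_arm(
  plan=[
    {"x": 0,"y": 0,"z": -0.01,"wx": 0,"wy": 0,"wz": 0},
    {"x": 0,"y": 0,"z": -0.01,"wx": 0,"wy": 0,"wz": 0},
    {"x": 0,"y": 0,"z": -0.01,"wx": 0,"wy": 0,"wz": 0},
  ],
)

```text
t: 15.95
eef_pos: [0.5437, -0.0467, 0.1453]
tool_rot: [0.001, 1.0, -0.0, 0.002]
contact_force: [0.5, 0.6, -0.1]
gripper_width: 0.0
```

Force onset was at 0.142 and the hard stop at 0.136. That is the button's full 6 mm travel with its 1.5–5 N spring, so it was pressed fully and came back up. Retracting for a last look.

jog_arm(
  plan=[
    {"x": 0,"y": 0,"z": -0.2,"wx": 0,"wy": 0,"wz": 0},
    {"x": 0,"y": 0,"z": -0.4,"wx": 0,"wy": 0,"wz": 0},
    {"x": 0.1,"y": -0.3,"z": -0.7,"wx": 0,"wy": 0,"wz": 0},
    {"x": 0.1,"y": -0.3,"z": -0.7,"wx": 0,"wy": 0,"wz": 0},
    {"x": 0.1,"y": -0.3,"z": -0.7,"wx": 0,"wy": 0,"wz": 0},
    {"x": 0.1,"y": -0.3,"z": -0.7,"wx": 0,"wy": 0,"wz": 0},
    {"x": 0.1,"y": -0.3,"z": -0.7,"wx": 0,"wy": 0,"wz": 0},
    {"x": 0.1,"y": -0.3,"z": -0.7,"wx": 0,"wy": 0,"wz": 0},
  ],
)

```text
t: 16.62
eef_pos: [0.5622, 0.0118, 0.2837]
tool_rot: [0.001, 1.0, -0.001, 0.0]
contact_force: [0.2, -0.4, 0.5]
gripper_width: -0.004
```

```bash
python3 look.py w7|grep -E "ring|start"; python3 fit.py w7 | grep -E "red|green|yellow|orange"; python3 -c "
import cv2;im=cv2.imread('pics/w7.png');cv2.imwrite('pics/w7c.png',cv2.resize(im[100:300,140:390],None,fx=3,fy=3,interpolation=cv2.INTER_CUBIC))"
```

```text
ring 0.97 [180.2 145.7] [0.6034 0.0825 0.137 ]
ring_index 0.81 [199.3 172.5] [0.5767 0.0657 0.137 ]
ring_index 0.17 [234.3 142.5] [0.6065 0.0298 0.137 ]
start_top 0.7 [309.9 203.2] [ 0.5445 -0.0469  0.138 ]
red 76 [145.2632 163.2763] [0.5854 0.1228] [0.5869 0.1199]
red 372 [260.7177 201.6532] [0.5437 0.0041] [0.5463 0.0044]
green 61 [266.     100.5738] [ 0.6461 -0.0002] [0.646  0.0002]
green 60 [230.5 145. ] [0.6038 0.035 ] [0.6048 0.0345]
green 343 [308.6093 204.4898] [ 0.5404 -0.0473] [ 0.5431 -0.0456]
yellow 88 [137.6705 139.8864] [0.609  0.1278] [0.6099 0.1247]
orange 79 [296.1899 102.3671] [ 0.6444 -0.0293] [ 0.6443 -0.0281]
orange 40 [194.975 167.325] [0.5811 0.0721] [0.5827 0.0706]
orange 299 [  6.6388 295.0234] [0.4276 0.305 ] [0.4334 0.2972]
```

View pics/w7c.png

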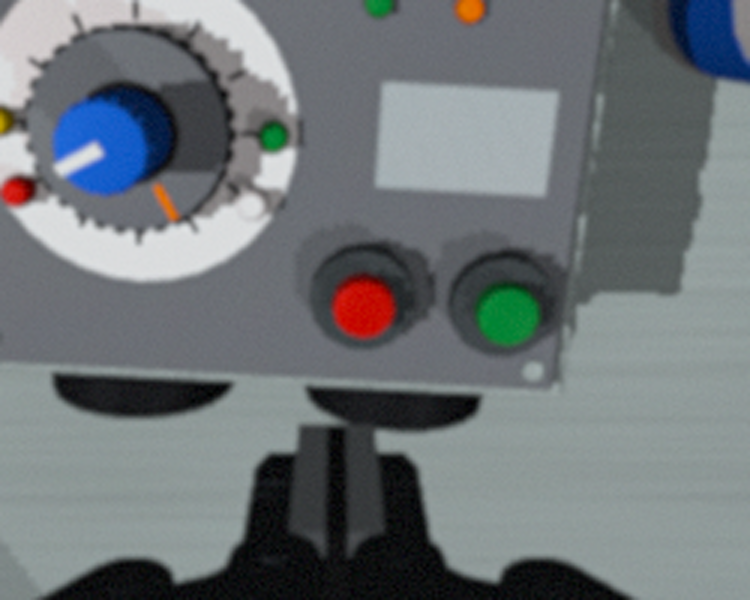

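The pointer faces the red pin, both buttons are up, and the ring index is where it started (0.5767, 0.0657, against 0.5768, 0.0664 at first). Handing in.

```bash
python3 -c "
from h import *
print(bot.hand_in())"
```

```text
the job is handed in; nothing more can be done
None
```

I set the rinse-aid knob to the red pin, then pressed the green button, and handed the job in at about 17 s on the robot's clock.

- **Knob:** I held it at 14.6–15.2 N while turning it 60° clockwise to the -1.047 notch, then eased it back up. After release the pointer measured 117.4°, with the red pin at about 116.6°. I didn't twist it to test the lock.
- **Ring:** its orange index shows less than 1 mm of shift between like views, though other camera estimates scattered by 1–2 mm. No force reading between moves went above 15.2 N, below the 17 N at which the knob's foot meets the ring.
- **Green button:** I pressed it once, to its end stop, and it came back up.
    - The wrist force reached about 24 N there.
    - The stop came at a tool height of 0.136 m, about 4 mm higher than I expected. One rough picture estimate suggested only about 2 mm of travel.
    - As I backed off, the force faded over the full 6 mm, as that button's spring should, so I judged it fully pressed.
- **Everything else:** the red button is up and wasn't touched, the robot touched nothing else, and the arm stood clear at hand-in.

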